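# Square a board to the fence and lock the clamp with the T-key

### The arm

A 7-joint arm with a two-finger parallel gripper is mounted at the origin on the work surface. World frame = base frame: x ahead of the robot, y to its left, z up, the work surface at z = 0. Lengths are in mm, angles in rad, forces in N, time in s.
With the tool pointing down it reaches from about 400 to 850 mm from the base axis. Payload 4.5 kg.
Tool frame: the origin (TCP) lies midway between the tips of the shut fingers; the grasp point (between the pads) lies manip.grasp_offset behind it (manip.grasp_offset is the distance from the TCP to the grasp point, in mm); z points along the fingers, y is the line along which they close (so a half turn about z gives the same grasp; the last joint's range is limited). The gripper opens to 85 mm and grips with 20 to 120 N. Pads are 22 mm wide; open, the fingers measure 114 mm over their backs; the gripper's body (76 mm by 85 mm) begins 54 mm behind the grasp point. The pads swing forward as they close: fully open they stand 13 mm farther back than shut.
Start: joints at [1.378, 0.689, -0.195, 1.565, 0.157, 0.902, -0.215], TCP at [140.566, -609.012, 231.317] pointing down, gripper open.
Joint ranges: [-3.01, 3.01], [-0.46, 2.08], [-1.47, 1.51], [0.13, 2.56], [-1, 4.14], [0.04, 2.09], [-2.66, 2.66]. Speed limits (rad/s): [2.57, 2.57, 3.14, 3.14, 3.14, 3.14, 3.14].

### API

Orientations are given as [roll, pitch, yaw] about the fixed x, y, z axes, in that order (R = Rz(yaw) Ry(pitch) Rx(roll)).
In Python, from bench import manip, viewer gives the robot as it stands.
- The arm moves only by the tool play_rows, never from a script. Its argument "rows" is a list of rows, each a list of 6 numbers: the shift along the tool's x, y, z in mm, then the turn, a rotation vector about the tool's x, y, z in rad. In form: [[x, y, z, rx, ry, rz], ...]. A call has 1 to 12 rows; each row shifts and turns the commanded pose from where the row before left it, along the tool's axes as they then stand; what a row does not reach is not made up. A row lasts 1/10 s, in which the tool goes at most 50 mm and 8.59 degrees, less where a joint would pass 70% of its speed; a pose out of reach is approached as far as the arm can. A call is refused whole if a number of a shift passes 50 or a number of a turn 0.15, either way. A call with a gripper value outside its range is refused whole. "grip" is the finger opening in mm, from 0 to 85.4, set as the call begins (left out, the last holds). The fingers move at their own pace and stop on an object; "grip_force" is the grip in N (left out, the last holds). Time passes only in rows, so rows that do not move let the fingers close. It gives the time, the measured TCP pose, the force, the opening and the grip force at its end, in the units of the state.
- manip.get_state(): the state, without advancing time (a new reading comes with each control period).
- viewer.camera(name): name is "side" or "top" or "wrist"; returns a dict with "img" (384x512x3 uint8, red, green, blue), "camera_matrix" (3x3 intrinsics, pixels), "camera_from_world" (4x4, takes a point from world to camera coordinates). Camera axes: x right, y down, z forward; pixel columns grow to the right and rows downward; lengths in mm; the calibration is good to about 2 mm. A picture is of the moment at which its call begins. There is no depth.
- manip.job_done(): hands the job in; it is judged then, once.
The state is a dict: "clock": time; "q": joint angles; "qvel": joint speeds; "joint_torque": joint torques, N m; "tcp_pos": TCP position; "eef_rot": TCP orientation; "force": force on the tool from outside, world axes, zero at the start; "moment": the same for the moment, N m; "opening": opening from 0.0 (shut) to 1.0 (fully open); "grasp_force": force on a finger pad.
Only numpy, scipy, OpenCV 4.12 (cv2) and the standard library are available. Lean on these libraries where they do the work, as an engineer would, in place of code of your own. Each camera call takes 0.05 s, during which the arm holds its last target. There are 200 camera calls.

### The job

Push the loose board on the jig flat against the aluminium fence so that it touches along its whole length. Then take the T-key with the long crossbar from its rack, set it on the square screw head sunk in the steel collar and turn it clockwise until the clamp finger has swung fully over the board and stops. Stand the key back upright in a hole of the rack; turn the screw with the key alone (never touch the screw or its clamp finger with the gripper), and leave the other key, the glue bottle and the tin where they stand.

Things in the scene. Friction and masses are not known exactly. Their poses are not given: they have to be found in the camera images.
- jig: Fixed grey laminated baseboard 310 (x) by 340 (y) by 18 mm; origin at the centre of its underside, on the table; z up. An aluminium fence 25 wide, 320 long runs along the jig's y on the side away from the robot: its near face at jig x = +44 mm, its top at z = 37 mm. Behind it, the steel collar's bracket fills jig x 128 to 150, y -30 to +30, up to z = 90 mm
- board: Loose plain wood board 88 (x) by 280 (y) by 18 mm, 0.2 to 0.4 kg, flat on the baseboard, 3 to 5 cm short of the fence on the robot's side and skewed. Origin at the centre of its underside (18 mm above the table). Fully home, its origin is at jig x = 0 and its y is parallel to the jig's y
- board_edge_left (a point): Point on the board's fence-side edge face, 135 mm to +y of its middle, at half its thickness. At jig x = +44 mm when home
- board_edge_right (a point): The same, 135 mm to -y of the middle
- screw_top (a point): Centre of the top of the square screw head, on the screw's axis, at jig (100, 0, 67) mm, 23 mm below the rim of the round steel collar around it (60 mm outside, 48 mm bore, rim 90 mm and bore floor 50 mm above the table). Head 18 mm square, 17 mm tall, its top 5 mm tapering to 12 mm square. It keeps this height as it turns
- screw (a joint): Turn of the screw, rad: grows clockwise seen from above; stiff (0.2 N m), stays where left; end stop at 1.4, starts near 0. At value q the head's flats are turned 1.4 - q anticlockwise (from above) from the jig's x and y. The clamp finger, part of the screw, points to jig -x, across fence and board, at 1.4, and nearly along jig -y at 0
- finger_tip (a point): Underside of the clamp finger's free end, on its centre line, 84 mm from the screw axis. The finger is a steel bar 24 mm wide, 39 to 48 mm above the table, so it passes 3 mm above the board
- rack: Fixed dark wood block 240 (x) by 100 (y) by 50 mm high, left or right of the jig, with two round holes 48 mm wide and 40 mm deep, 120 mm apart along its x. Origin at the centre of its underside, on the table
- rack_hole0 (a point): Centre of the mouth (z = 50 mm) of the rack hole at rack x = -60 mm; the floor is 40 mm below
- rack_hole1 (a point): Centre of the mouth of the rack hole at rack x = +60 mm
- key: The T-key to use, 0.36 kg: wooden crossbar 110 long (its x), 20 wide, 20 high, 105 to 125 mm above the foot; shaft 14 mm thick; at the foot a square steel socket 29 mm outside, 22 inside, 15 deep, flats parallel to the crossbar. Origin at the centre of the foot, z up. Stands in a rack hole. Fully on the screw its foot is 52 mm above the table; 2 mm play all round, 15 degrees free turn either way
- small_key: Bystander, a T-key of the same height but with a crossbar only 70 long, 18 wide, and a round foot 28 mm wide; stands in the other rack hole. Origin at the centre of its foot, its x along the crossbar
- caddy: Fixed bystander, light-wood pencil caddy 220 (x) by 120 (y) by 60 mm with pencils standing up to 160 mm, on the side of the jig opposite the rack. Origin at the centre of its underside
- glue: Bystander, white glue bottle 54 mm wide, 170 mm tall, standing loose beyond the rack or caddy. Origin at the centre of its underside
- tin: Bystander, tin 60 mm wide, 120 mm tall, standing loose on the other side. Origin at the centre of its underside
There are look-alikes about, which are no part of the job. Leave any yellow look-alike of the key alone.

How it is judged (in metres and radians):
On the way, in this order (a step that is already met when the one before it is completed fails the run):
1. the board lies against the fence along its whole length (both edge points within 3 mm of it), the screw not yet turned (x of each of board_edge_left, board_edge_right in the frame of jig above 0.041 m and value of joint screw below 0.5 rad), for 0.2 s.
2. the long-barred key is on the screw head, the screw not yet turned (horizontal distance between key and screw_top below 0.007 m and z of key in the frame of jig below 0.06 m and value of joint screw below 0.6 rad), for 0.1 s.
3. the screw has been turned to its stop (within 0.1 rad) with the key on its head (value of joint screw above 1.3 rad and horizontal distance between key and screw_top below 0.01 m and z of key in the frame of jig below 0.062 m), for 0.1 s.
At the end, for the whole second after the job is handed in: The board lies flat on the jig, within 3 mm of the fence at both ends and its middle within 100 mm of the jig's middle along the fence; the screw is within 0.1 rad of its stop; the key stands upright (within 0.15 rad) and at rest in a rack hole, its foot within 6 mm of the hole's floor (x of each of board_edge_left, board_edge_right in the frame of jig above 0.041 m and z of board in the frame of jig below 0.021 m and angle between board's own z axis and vertical below 0.05 rad and y of board in the frame of jig between -0.1 and 0.1 m and value of joint screw above 1.3 rad and angle between key's own z axis and vertical below 0.15 rad and z of key in the frame of rack below 0.016 m and linear speed of key below 0.02 m/s and (horizontal distance between key and rack_hole0 below 0.015 m or horizontal distance between key and rack_hole1 below 0.015 m)); the robot touches nothing.
It fails at once if the gripper or arm touches the screw or its clamp finger (contact force between any of the fingers, the arm and screw above 1 N).
It fails at once if the glue bottle is pushed more than 20 mm or tipped (distance of glue from where it was at the start of the episode above 0.02 m or angle between glue's own z axis and vertical above 0.3 rad).
It fails at once if the tin is pushed more than 20 mm or tipped (distance of tin from where it was at the start of the episode above 0.02 m or angle between tin's own z axis and vertical above 0.3 rad).
It fails at once if the other key is taken out of its hole or tipped (distance of small_key from where it was at the start of the episode above 0.025 m or angle between small_key's own z axis and vertical above 0.4 rad).
It also fails if it takes over 72 s, if anything falls off the work surface, if the arm or the gripper's body presses on something with over 40 N, if the wrist force passes 120 N, or if a joint passes its speed limit or range.

## Working session

There is one attempt and no reset: what is moved stays moved. The work goes in short steps, Python scripts to look and compute and a tool call to move; the robot and the scene stay as the last step left them, time stands still between calls to the robot, and variables do not carry over. Pictures are saved under pics/ and viewed, at most 12 in all, crops included, and the job is handed in when it is done.

Besides the shell and the picture viewer there is one more tool, called after "Call:" in YAML: its name, and indented under it one key for each argument. play_rows: Moves the arm, as the interface text tells. Its arguments: {"type":"object","properties":{"rows":{"type":"array"},"grip":{"type":"number"},"grip_force":{"type":"number"}},"required":["rows"]}

```bash
ls; mkdir -p pics; cat > h.py <<'E'
import numpy as np, cv2
from bench import manip, viewer
from scipy.spatial.transform import Rotation as R
def cam(n,save=None):
    c=viewer.camera(n)
    if save: cv2.imwrite(f'pics/{save}.png',c['img'][:,:,::-1])
    np.savez(f'pics/{save}.npz',K=c['camera_matrix'],T=c['camera_from_world'],img=c['img'])
    return c
def ray(K,T,uv,z):
    Ri=T[:3,:3].T; o=-Ri@T[:3,3]
    d=Ri@np.linalg.solve(K,[uv[0],uv[1],1.])
    return o+d*(z-o[2])/d[2]
def proj(K,T,p):
    c=T[:3,:3]@np.array(p,float)+T[:3,3]; u=K@c; return u[:2]/u[2]
def load(n):
    f=np.load(f'pics/{n}.npz'); return f['K'],f['T']
E
python3 - <<'E'
from h import *
for n in('top','side'):
    c=cam(n,n+'0'); T=c['camera_from_world']; print(n,c['camera_matrix'].round(1).tolist(),(-T[:3,:3].T@T[:3,3]).round(0))
s=manip.get_state(); print({k:np.round(v,3) if not isinstance(v,dict) else v for k,v in s.items()}, manip.grasp_offset)
im=cv2.imread('pics/top0.png'); cv2.imwrite('pics/top0b.png',cv2.resize(im,(800,600),interpolation=cv2.INTER_CUBIC))
im=cv2.imread('pics/side0.png'); cv2.imwrite('pics/side0b.png',cv2.resize(im,(800,600),interpolation=cv2.INTER_CUBIC))
E
```

```text
pics
top [[388.2, 0.0, 261.0], [0.0, 388.2, 192.7], [0.0, 0.0, 1.0]] [ 339.  -59. 1243.]
side [[474.4, 0.0, 261.8], [0.0, 474.4, 193.8], [0.0, 0.0, 1.0]] [ 112.  857. 1080.]
{'clock': np.float64(0.1), 'q': array([ 1.378,  0.69 , -0.195,  1.566,  0.157,  0.902, -0.215]), 'qvel': array([ 0.   , -0.   ,  0.   , -0.004, -0.   , -0.   ,  0.   ]), 'joint_torque': array([-4.0000e-03, -5.4060e+01, -1.2720e+00, -1.5898e+01,  9.0000e-03,
        4.0000e-03, -0.0000e+00]), 'tcp_pos': array([ 140.367, -608.432,  230.54 ]), 'eef_rot': array([-3.14 ,  0.   ,  0.227]), 'force': array([ 0.727, -0.446,  0.056]), 'moment': array([-0.024, -0.007, -0.061]), 'grasp_force': np.float64(0.0), 'opening': np.float64(1.001)} 18.700000000000003
```

View pics/top0b.png

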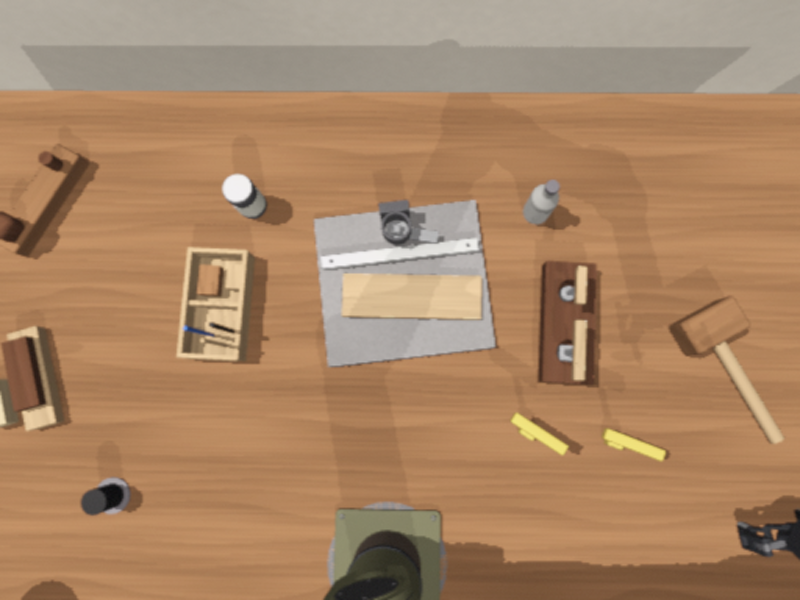

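View pics/side0b.png

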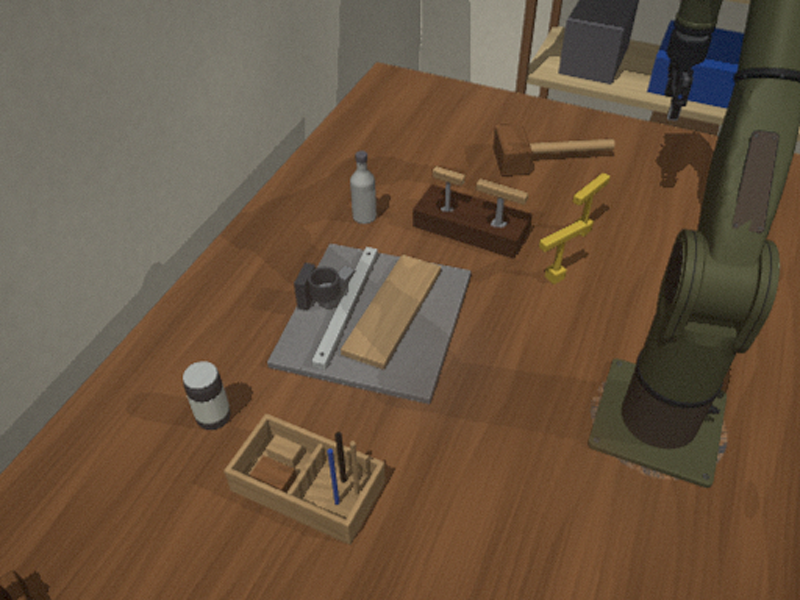

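The top view shows the jig at about (405,283) in the 800 px image and the board at (412,297). The rack is on the right at (567,323). There are four T-key candidates:
- Rack near hole, crossbar (580,350): long bar and square foot.
- Rack far hole, crossbar (581,285): short bar and round foot.
- Two yellow ones on the table, (540,435) and (635,445).

The near-hole key fits the description. I'll confirm it in an enlarged crop.

```bash
python3 - <<'E'
from h import *
im=cv2.imread('pics/top0.png')
c=im[125:240,195:390]; cv2.imwrite('pics/crop1.png',cv2.resize(c,None,fx=4.1,fy=4.1,interpolation=cv2.INTER_CUBIC))
E
```

```text
(no output)
```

View pics/crop1.png

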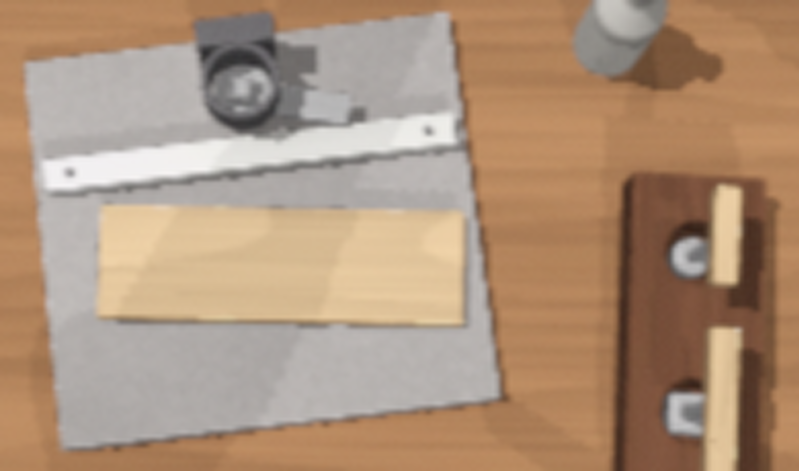

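The crop confirms it: the near-hole key at crop (685,412) has a square foot and the long bar. The far one at (690,257) is round and short. Now the measurements.

```bash
python3 - <<'E'
from h import *
K,T=load('top0')
c=lambda u,v:(195+u/4.1-.5+.12,125+v/4.1-.38)
b=lambda u,v:(u/1.5625-.2,v/1.5625-.2)
W=lambda pts,z:np.array([ray(K,T,p,z)[:2] for p in pts])
def rect(n,P):
    print(n,P.round(0).tolist(),'ctr',P.mean(0).round(1),'sides',[np.linalg.norm(P[i]-P[i-1]).round(0) for i in range(4)],'ang',[np.degrees(np.arctan2(*(P[i]-P[i-1])[::-1])).round(1) for i in range(4)])
rect('jig',W([c(25,62),c(450,13),c(502,398),c(62,448)],18))
rect('board',W([c(101,206),c(465,210),c(465,326),c(97,318)],36))
rect('rack',W([c(630,174),c(766,180),b(598,386),b(539,382)],50))
f=W([c(41,168),c(452,114),c(460,148),c(48,195)],37); rect('fence',f)
print('key bar',W([b(581,321),b(580,380.5)],135).round(0).tolist(),'small',W([c(728,184),c(726,286)],135).round(0).tolist())
print('key foot-top approx',W([c(685,412)],25).round(0),'small',W([c(690,257)],25).round(0),'collar rim',W([c(241,88)],90).round(0))
print('glue',W([b(535,218)],0).round(0),'tin',W([b(250,205)],0).round(0))
E
```

```text
jig [[686.0, 164.0], [729.0, -174.0], [423.0, -213.0], [381.0, 125.0]] ctr [554.7 -24.5] sides [np.float64(308.0), np.float64(340.0), np.float64(308.0), np.float64(340.0)] ang [np.float64(7.3), np.float64(-82.8), np.float64(-172.7), np.float64(97.2)]
board [[567.0, 98.0], [566.0, -183.0], [477.0, -183.0], [480.0, 98.0]] ctr [522.3 -42.5] sides [np.float64(87.0), np.float64(281.0), np.float64(90.0), np.float64(281.0)] ang [np.float64(-0.4), np.float64(-90.1), np.float64(179.8), np.float64(89.4)]
rack [[593.0, -307.0], [589.0, -410.0], [347.0, -406.0], [354.0, -292.0]] ctr [ 470.8 -353.8] sides [np.float64(240.0), np.float64(103.0), np.float64(242.0), np.float64(114.0)] ang [np.float64(-3.6), np.float64(-92.0), np.float64(179.0), np.float64(86.9)]
fence [[596.0, 145.0], [642.0, -173.0], [615.0, -179.0], [575.0, 139.0]] ctr [606.8 -17.2] sides [np.float64(22.0), np.float64(321.0), np.float64(28.0), np.float64(321.0)] ang [np.float64(16.1), np.float64(-81.8), np.float64(-167.2), np.float64(97.2)]
key bar [[464.0, -354.0], [356.0, -349.0]] small [[568.0, -358.0], [496.0, -355.0]]
key foot-top approx [[ 414. -351.]] small [[ 533. -357.]] collar rim [[647. -11.]]
glue [[ 696. -299.]] tin [[720. 305.]]
```

```bash
cat >> h.py <<'E'
JC=np.array([554.7,-24.5]); JY=0.126
def jig2w(x,y):
    c,s=np.cos(JY),np.sin(JY); return JC+[c*x-s*y,s*x+c*y]
def w2jig(p):
    c,s=np.cos(JY),np.sin(JY); d=np.array(p[:2])-JC; return np.array([c*d[0]+s*d[1],-s*d[0]+c*d[1]])
def go(x,y,z,yaw):
    """tool-axis shift (after turning) and turn rotvec to a downward pose"""
    s=manip.get_state(); R0=R.from_euler('xyz',s['eef_rot']); R1=R.from_euler('xyz',[np.pi,0,yaw])
    d=np.array([x,y,z])-s['tcp_pos']
    print('tcp',s['tcp_pos'].round(1),'rot',s['eef_rot'].round(3),'F',s['force'].round(1),'t',s['clock'])
    print('shift in target axes',R1.inv().apply(d).round(1),'turn',(R0.inv()*R1).as_rotvec().round(3))
E
```

Call:
play_rows:
  rows:
    - [28, -39, 0, 0, 0, 0.1]
    - [28, -39, 0, 0, 0, 0]
    - [28, -39, 0, 0, 0, 0]
    - [28, -39, 0, 0, 0, 0]
    - [28, -39, 0, 0, 0, 0]
    - [28, -39, 0, 0, 0, 0]
    - [28, -39, 0, 0, 0, 0]
    - [28, -39, 0, 0, 0, 0]
    - [28, -39, 0, 0, 0, 0]
    - [28, -39, 0, 0, 0, 0]
    - [28, -39, 0, 0, 0, 0]
    - [0, 0, 0, 0, 0, 0]
  grip: 85

```text
clock: 1.3
tcp_pos: [391.6, -135.4, 231.4]
eef_rot: [-3.139, -0.004, 0.141]
force: [-0.7, -0.7, -0.4]
opening: 0.995
grasp_force: 0.0
```

```bash
python3 - <<'E'
from h import *
p=jig2w(-120,-14); print(p); go(*p,60,JY)
E
```

```text
[437.41063659 -53.46903918]
tcp [ 391.6 -135.4  231.4] rot [-3.139 -0.004  0.141] F [-0.7 -0.7 -0.4] t 1.3
shift in target axes [ 55.8 -75.6 171.4] turn [-0.002 -0.004  0.015]
```

Call:
play_rows:
  rows:
    - [28, -38, 0, 0, 0, 0.015]
    - [28, -38, 0, 0, 0, 0]
    - [0, 0, 40, 0, 0, 0]
    - [0, 0, 40, 0, 0, 0]
    - [0, 0, 40, 0, 0, 0]
    - [0, 0, 40, 0, 0, 0]
    - [0, 0, 30, 0, 0, 0]
    - [0, 0, 20, 0, 0, 0]
    - [0, 0, 8, 0, 0, 0]
    - [0, 0, 0, 0, 0, 0]
    - [0, 0, 0, 0, 0, 0]

```text
clock: 2.4
tcp_pos: [438.4, -61.5, 26.3]
eef_rot: [-3.14, 0.01, 0.111]
force: [-0.4, 0.2, 0.5]
opening: 0.994
grasp_force: 0.0
```

```bash
python3 - <<'E'
from h import *
s=manip.get_state(); print(w2jig(s['tcp_pos'])); go(*jig2w(-60,-14),12,JY)
c=cam('side','side1'); cv2.imwrite('pics/side1b.png',cv2.resize(c['img'][140:280,150:330,::-1],None,fx=4,fy=4,interpolation=cv2.INTER_CUBIC))
E
```

```text
[-120.01061448  -22.12018073]
tcp [438.4 -61.5  26.3] rot [-3.14   0.01   0.111] F [-0.4  0.2  0.5] t 2.4
shift in target axes [60.  -8.1 14.3] turn [-0.002  0.01  -0.015]
```

View pics/side1b.png

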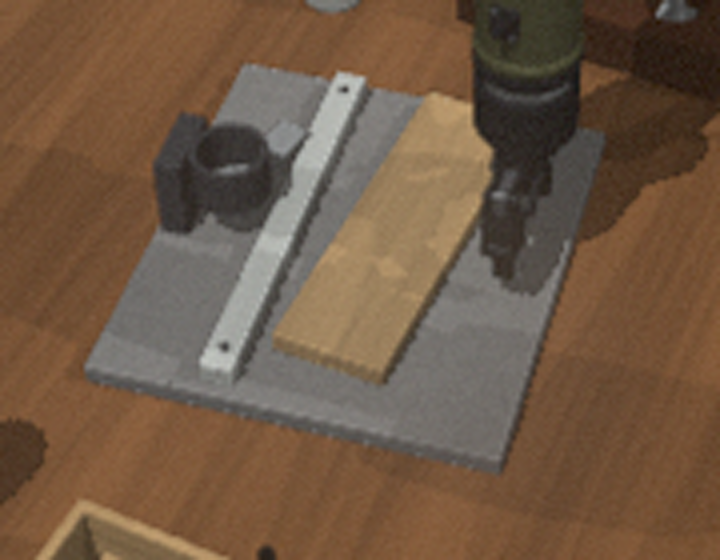

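The gripper stands behind the board at crop (505,260), clear of the baseboard. I'll lower it and push.

Call:
play_rows:
  rows:
    - [0, -8, 0, 0, 0.01, -0.015]
    - [0, 0, 7, 0, 0, 0]
    - [0, 0, 6, 0, 0, 0]
    - [0, 0, 0, 0, 0, 0]
    - [8, 0, 0, 0, 0, 0]
    - [8, 0, 0, 0, 0, 0]
    - [6, 0, 0, 0, 0, 0]
    - [6, 0, 0, 0, 0, 0]
    - [6, 0, 0, 0, 0, 0]
    - [6, 0, 0, 0, 0, 0]
    - [0, 0, 0, 0, 0, 0]

```text
clock: 3.55
tcp_pos: [481.4, -51.0, 15.5]
eef_rot: [-3.138, 0.007, 0.122]
force: [0.5, 0.2, 0.1]
opening: 0.999
grasp_force: 0.1
```

```bash
python3 - <<'E'
from h import *
s=manip.get_state(); print(w2jig(s['tcp_pos'])); go(*jig2w(-60,-14),13,JY)
E
```

```text
[-76.06840977 -17.0893625 ]
tcp [481.4 -51.   15.5] rot [-3.138  0.007  0.122] F [0.5 0.2 0.1] t 3.55
shift in target axes [16.1 -3.1  2.5] turn [-0.004  0.007 -0.004]
```

Call:
play_rows:
  rows:
    - [5, 0, 0, 0, 0, 0]
    - [5, 0, 0, 0, 0, 0]
    - [4, 0, 0, 0, 0, 0]
    - [0, 0, 0, 0, 0, 0]

```text
clock: 3.95
tcp_pos: [495.6, -48.8, 15.3]
eef_rot: [-3.137, 0.006, 0.123]
force: [-0.2, 0.1, 0.2]
opening: 0.997
grasp_force: 0.0
```

```bash
python3 - <<'E'
from h import *
s=manip.get_state(); print(w2jig(s['tcp_pos'])); go(*jig2w(-55,-14),13,JY)
c=cam('top','top2'); cv2.imwrite('pics/top2b.png',cv2.resize(c['img'][125:240,195:330,::-1],None,fx=5,fy=5,interpolation=cv2.INTER_CUBIC))
E
```

```text
[-61.71999496 -16.72377064]
tcp [495.6 -48.8  15.3] rot [-3.137  0.006  0.123] F [-0.2  0.1  0.2] t 3.95
shift in target axes [ 6.7 -2.7  2.3] turn [-0.004  0.006 -0.003]
```

View pics/top2b.png

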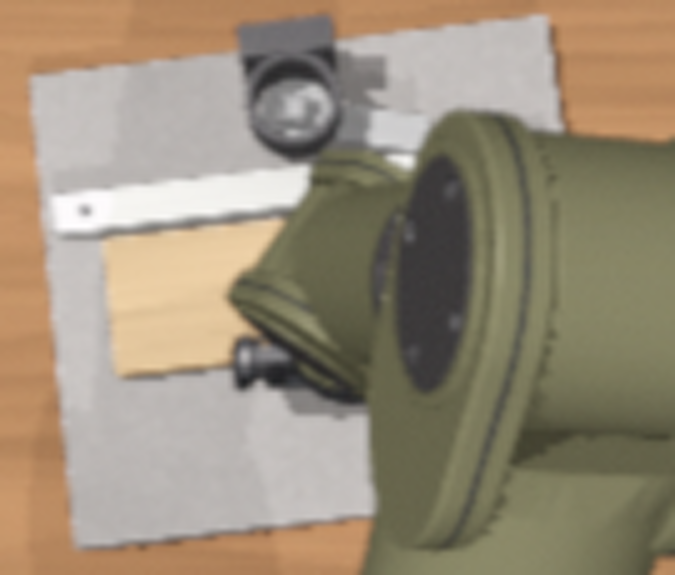

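The board's left part is nearly parallel to the fence, with about 1–2 px of gap at crop (190,225). I'll push on until force shows.

Call:
play_rows:
  rows:
    - [3, 0, 0, 0, 0, 0]
    - [2, 0, 0, 0, 0, 0]
    - [2, 0, 0, 0, 0, 0]
    - [0, 0, 0, 0, 0, 0]

```text
clock: 4.4
tcp_pos: [501.4, -48.4, 15.2]
eef_rot: [-3.138, 0.008, 0.123]
force: [-2.7, -0.6, 1.7]
opening: 0.995
grasp_force: 1.1
```

Call:
play_rows:
  rows:
    - [2, 0, 0, 0, 0, 0]
    - [2, 0, 0, 0, 0, 0]
    - [0, 0, 0, 0, 0, 0]

```text
clock: 4.7
tcp_pos: [503.0, -48.8, 15.0]
eef_rot: [-3.14, 0.012, 0.123]
force: [-6.2, -2.2, 4.4]
opening: 0.996
grasp_force: 3.3
```

Call:
play_rows:
  rows:
    - [2, 0, 0, 0, 0, 0]
    - [2, 0, 0, 0, 0, 0]
    - [0, 0, 0, 0, 0, 0]

```text
clock: 5.0
tcp_pos: [503.1, -48.7, 14.8]
eef_rot: [-3.14, 0.019, 0.125]
force: [-13.7, -1.3, 7.8]
opening: 0.995
grasp_force: 6.6
```

The board is home: motion has stopped, with 13.7 N of reaction. I'll back off, lift and go over the key.

Call:
play_rows:
  rows:
    - [-10, 0, 0, 0, 0, 0]
    - [-15, 0, 0, 0, 0, 0]
    - [0, 0, -20, 0, 0, 0]
    - [0, 0, -40, 0, 0, 0]
    - [0, 0, -45, 0, 0, 0]
    - [0, 0, -45, 0, 0, 0]
    - [0, 0, -45, 0, 0, 0]
    - [0, 0, -45, 0, 0, 0]
    - [0, 0, 0, 0, 0, 0]

```text
clock: 5.9
tcp_pos: [491.3, -49.9, 261.3]
eef_rot: [-3.139, -0.006, 0.122]
force: [-0.1, 0.3, 0.4]
opening: 0.994
grasp_force: 0.0
```

```bash
python3 - <<'E'
from h import *
s=manip.get_state(); print(s['q'].round(2)); go(410,-351.5,250,-0.045)
E
```

```text
[ 0.52  0.57 -0.81  1.9   0.52  0.89 -2.  ]
tcp [491.3 -49.9 261.3] rot [-3.139 -0.006  0.122] F [-0.1  0.3  0.4] t 5.9
shift in target axes [-67.7 304.9  11.3] turn [-0.003 -0.005  0.167]
```

Call:
play_rows:
  rows:
    - [0, 40, 0, 0, 0, 0.085]
    - [-5, 45, 0, 0, 0, 0.08]
    - [-10, 45, 0, 0, 0, 0]
    - [-10, 45, 0, 0, 0, 0]
    - [-10, 45, 2, 0, 0, 0]
    - [-10, 45, 4, 0, 0, 0]
    - [-10, 38, 4, 0, 0, 0]
    - [0, 0, 0, 0, 0, 0]
    - [0, 0, 0, 0, 0, 0]

```text
clock: 6.8
tcp_pos: [428.7, -352.7, 244.7]
eef_rot: [-3.139, 0.008, -0.045]
force: [0.8, 0.8, -0.8]
opening: 0.991
grasp_force: 0.0
```

```bash
python3 - <<'E'
from h import *
s=manip.get_state(); print(s['q'].round(2)); go(410,-351.5,250,-0.045)
c=cam('wrist','w1'); cv2.imwrite('pics/w1b.png',cv2.resize(c['img'][:,:,::-1],(800,600),interpolation=cv2.INTER_CUBIC))
print(proj(c['camera_matrix'],c['camera_from_world'],[410,-351.5,135])*1.5625)
cam('top','top3')
E
```

```text
[ 1.04  0.67 -0.75  1.74  0.54  0.96 -1.55]
tcp [ 428.7 -352.7  244.7] rot [-3.139  0.008 -0.045] F [ 0.8  0.8 -0.8] t 6.8
shift in target axes [-18.7  -0.4  -5.3] turn [-0.002  0.008 -0.   ]
[409.79301395 316.67400504]
```

View pics/w1b.png

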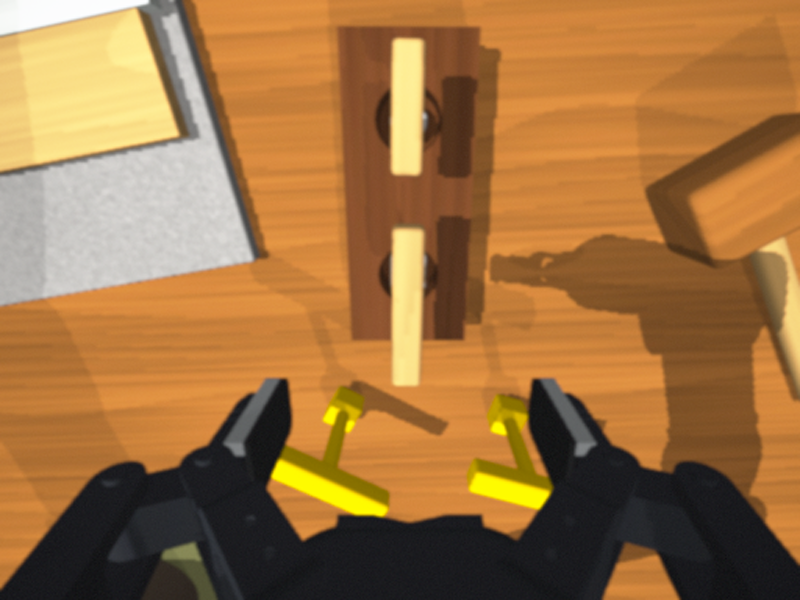

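The wrist view shows the long bar from (407,228) to (406,386), and the rack corners (339,27), (480,27), (464,340), (352,340). The yellow keys lie nearer, outside the descent.

```bash
python3 - <<'E'
from h import *
K,T=load('w1')
b=lambda u,v:(u/1.5625-.2,v/1.5625-.2)
A,B=[ray(K,T,b(*p),135)[:2] for p in[(407.5,228),(406,386)]]
print('bar',A,B,'ctr',(A+B)/2,np.linalg.norm(A-B),np.arctan2(*(A-B)[::-1]))
P=np.array([ray(K,T,b(*p),50)[:2] for p in[(339,27),(480,27),(464,340),(352,340)]]); print('rack',P.round(0).tolist(),P.mean(0))
r=P[:2].mean(0)-P[2:].mean(0); print(np.linalg.norm(r),np.arctan2(r[1],r[0]))
m=(A+B)/2; go(m[0],m[1],111,np.arctan2(*(A-B)[::-1]))
E
```

```text
bar [ 467.89241815 -352.58734342] [ 358.89293362 -346.31754653] ctr [ 413.39267589 -349.45244498] 109.17965919284214 -0.05745802966235052
rack [[595.0, -310.0], [591.0, -409.0], [351.0, -397.0], [356.0, -298.0]] [ 473.30573386 -353.25271641]
239.63001733960635 -0.05195158744408815
tcp [ 429.8 -350.5  245.4] rot [-3.139  0.007 -0.04 ] F [ 0.1  0.4 -1. ] t 6.9
shift in target axes [-1.640e+01 -1.000e-01  1.344e+02] turn [-0.002  0.007  0.017]
```

Call:
play_rows:
  rows:
    - [-16, 0, 0, 0, 0.007, 0.016]
    - [0, 0, 20, 0, 0, 0]
    - [0, 0, 40, 0, 0, 0]
    - [0, 0, 40, 0, 0, 0]
    - [0, 0, 30, 0, 0, 0]
    - [0, 0, 8, 0, 0, 0]
    - [0, 0, 0, 0, 0, 0]
    - [0, 0, 0, 0, 0, 0]

```text
clock: 7.7
tcp_pos: [414.1, -350.5, 108.8]
eef_rot: [-3.141, -0.001, -0.057]
force: [0.8, -0.2, 0.7]
opening: 0.992
grasp_force: 0.0
```

```bash
python3 - <<'E'
from h import *
go(413.4,-349.5,106,-0.057)
E
```

```text
tcp [ 414.1 -350.5  108.8] rot [-3.141e+00 -1.000e-03 -5.700e-02] F [ 0.8 -0.2  0.7] t 7.7
shift in target axes [-0.7 -1.   2.8] turn [-0.001 -0.001 -0.   ]
```

Call:
play_rows:
  rows:
    - [0, -1, 3, 0, 0, 0]
    - [0, 0, 0, 0, 0, 0]
    - [0, 0, 0, 0, 0, 0]
    - [0, 0, 0, 0, 0, 0]
    - [0, 0, 0, 0, 0, 0]
    - [0, 0, 0, 0, 0, 0]
    - [0, 0, 0, 0, 0, 0]
    - [0, 0, 0, 0, 0, 0]
    - [0, 0, 0, 0, 0, 0]
    - [0, 0, 0, 0, 0, 0]
  grip: 0
  grip_force: 70

```text
clock: 8.7
tcp_pos: [412.8, -350.1, 104.8]
eef_rot: [-3.141, 0.001, -0.059]
force: [-0.6, -0.8, 5.8]
opening: 0.221
grasp_force: 68.6
```

Call:
play_rows:
  rows:
    - [0, 0, -15, 0, 0, 0]
    - [0, 0, -25, 0, 0, 0]
    - [0, 0, -30, 0, 0, 0]
    - [0, 0, -30, 0, 0, 0]
    - [0, 0, -30, 0, 0, 0]
    - [0, 0, 0, 0, 0, 0]
    - [0, 0, 0, 0, 0, 0]

```text
clock: 9.4
tcp_pos: [412.0, -349.9, 233.7]
eef_rot: [-3.14, 0.003, -0.059]
force: [-0.3, -1.2, -3.9]
opening: 0.226
grasp_force: 69.2
```

```bash
python3 - <<'E'
from h import *
go(575,-20,235,-0.045)
E
```

```text
tcp [ 412.  -349.9  233.7] rot [-3.14e+00  3.00e-03 -5.90e-02] F [-0.3 -1.2 -3.9] t 9.4
shift in target axes [ 148.  -336.9   -1.3] turn [-0.002  0.003 -0.014]
```

Call:
play_rows:
  rows:
    - [5, -25, 0, 0, 0, 0]
    - [10, -38, 0, 0, 0, -0.014]
    - [15, -38, 0, 0, 0, 0]
    - [18, -38, 0, 0, 0, 0]
    - [20, -40, 0, 0, 0, 0]
    - [20, -40, 0, 0, 0, 0]
    - [20, -40, 0, 0, 0, 0]
    - [20, -38, 0, 0, 0, 0]
    - [15, -30, 0, 0, 0, 0]
    - [5, -10, 0, 0, 0, 0]
    - [0, 0, 0, 0, 0, 0]
    - [0, 0, 0, 0, 0, 0]

```text
clock: 10.6
tcp_pos: [574.8, -22.1, 233.0]
eef_rot: [3.141, 0.006, -0.045]
force: [0.6, -0.2, -4.4]
opening: 0.222
grasp_force: 69.3
```

```bash
python3 - <<'E'
from h import *
s=manip.get_state(); print(s['q'].round(2)); go(653.9,-12,235,-0.045)
c=cam('wrist','w2'); cv2.imwrite('pics/w2b.png',cv2.resize(c['img'][:,:,::-1],(800,600),interpolation=cv2.INTER_CUBIC))
for x,y,z in[(100,0,90),(100,0,67)]: print(proj(c['camera_matrix'],c['camera_from_world'],[*jig2w(x,y),z])*1.5625)
cam('top','top4')
E
```

```text
[ 0.36  0.7  -0.7   1.7   0.53  0.95 -2.16]
tcp [574.8 -22.1 233. ] rot [ 3.141  0.006 -0.045] F [ 0.6 -0.2 -4.4] t 10.6
shift in target axes [ 78.5 -13.7  -2. ] turn [ 0.001  0.006 -0.   ]
[388.3037483  158.62753991]
[389.79959257 158.02939971]
```

View pics/w2b.png

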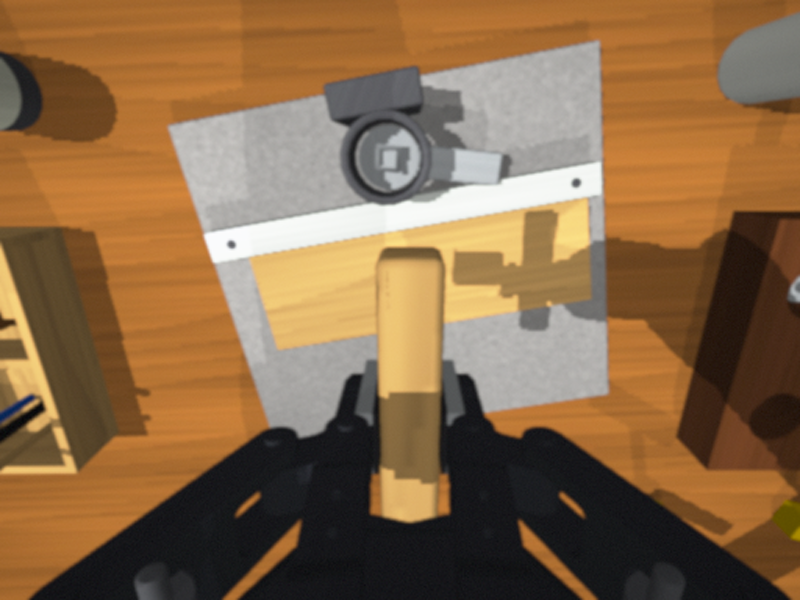

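The board is flush with the fence. The collar centre is at (386,157), against a predicted (388,159). Now I'll check how the key sits in the hand.

```bash
python3 - <<'E'
from h import *
K,T=load('w2'); b=lambda u,v:(u/1.5625-.2,v/1.5625-.2)
s=manip.get_state(); tcp=s['tcp_pos']; x=np.array([np.cos(-.045),np.sin(-.045),0])
for k in(55,-55):
  for dz in (30,10): print(k,dz,proj(K,T,tcp+x*k+[0,0,dz])*1.5625)
print('1mm',proj(K,T,tcp+x*56+[0,0,30])*1.5625)
print('collar',ray(K,T,b(386,157),90)[:2], 'head',ray(K,T,b(394,157),67)[:2])
# jig recheck from wrist view
P=np.array([ray(K,T,b(*p),18)[:2] for p in[(169,127),(599,41),(608,394)]]); print(P.round(1), w2jig(P[0]),w2jig(P[1]),w2jig(P[2]))
F=[ray(K,T,b(*p),37) for p in[(214,263),(600,196)]]; print([w2jig(f) for f in F])
B=[ray(K,T,b(*p),36) for p in[(252,260),(588,200),(590,299),(276,350)]]; print([w2jig(f).round(1) for f in B])
E
```

```text
55 30 [413.79142691 258.82246904]
55 10 [413.04077048 243.52812523]
-55 30 [413.17866899 556.0387217 ]
-55 10 [412.65561135 510.92127211]
1mm [413.79876748 255.26194766]
collar [655.17680334 -10.31767742] head [654.67026258 -14.70329584]
[[ 684.9  163.6]
 [ 729.  -170.7]
 [ 423.3 -210.4]] [152.81632249 170.24980855] [ 154.55932899 -166.94181012] [-153.74382153 -167.93862899]
[array([ 43.62877509, 161.12782396]), array([  43.45726543, -156.84984582])]
[array([ 40.5, 129.7]), array([  41.8, -147.8]), array([ -42.8, -146.6]), array([-43.3, 132.8])]
```

Call:
play_rows:
  rows:
    - [20, -4, 0, 0, 0, 0]
    - [20, -4, 0, 0, 0, 0]
    - [20, -4, 0, 0, 0, 0]
    - [14, -2, 0, 0, 0, 0]
    - [4, 0, 0, 0, 0.006, 0]
    - [0, 0, 10, 0, 0, 0]
    - [0, 0, 15, 0, 0, 0]
    - [0, 0, 0, 0, 0, 0]
    - [0, 0, 0, 0, 0, 0]

```text
clock: 11.6
tcp_pos: [653.9, -10.1, 208.6]
eef_rot: [-3.141, -0.002, -0.044]
force: [-0.2, 0.8, -3.0]
opening: 0.225
grasp_force: 69.2
```

```bash
python3 - <<'E'
from h import *
go(653.7,-12,164,-0.045)
E
```

```text
tcp [653.9 -10.1 208.6] rot [-3.141e+00 -2.000e-03 -4.400e-02] F [-0.2  0.8 -3. ] t 11.6
shift in target axes [-0.1  1.9 44.6] turn [-0.001 -0.002  0.001]
```

Call:
play_rows:
  rows:
    - [0, 1.5, 0, 0, 0, 0]
    - [0, 0, 10, 0, 0, 0]
    - [0, 0, 15, 0, 0, 0]
    - [0, 0, 15, 0, 0, 0]
    - [0, 0, 5, 0, 0, 0]
    - [0, 0, 3, 0, 0, 0]
    - [0, 0, 0, 0, 0, 0]

```text
clock: 12.3
tcp_pos: [655.1, -10.9, 161.1]
eef_rot: [-3.14, -0.004, -0.044]
force: [-0.3, -0.9, -3.7]
opening: 0.223
grasp_force: 69.2
```

Call:
play_rows:
  rows:
    - [-1, 0, 3, 0, 0, 0]
    - [0, 0, 3, 0, 0, 0]
    - [0, 0, 3, 0, 0, 0]
    - [0, 0, 0, 0, 0, 0]

```text
clock: 12.7
tcp_pos: [654.1, -10.9, 152.2]
eef_rot: [-3.14, -0.004, -0.044]
force: [-0.2, 0.2, -4.0]
opening: 0.217
grasp_force: 69.4
```

Call:
play_rows:
  rows:
    - [0, 0, 3, 0, 0, 0]
    - [0, 0, 2, 0, 0, 0]
    - [0, 0, 1, 0, 0, 0]
    - [0, 0, 0, 0, 0, 0]
    - [0, 0, 0, 0, 0, 0]

```text
clock: 13.2
tcp_pos: [654.4, -10.9, 146.9]
eef_rot: [-3.14, -0.005, -0.044]
force: [0.2, 0.4, 0.7]
opening: 0.224
grasp_force: 69.7
```

The key is seated: the foot is at about 52 mm and the weight is taken up. Now I'll turn it.

Call:
play_rows:
  rows:
    - [0, 0, 0, 0, 0, 0.08]
    - [0, 0, 0, 0, 0, 0.08]
    - [0, 0, 0, 0, 0, 0.08]
    - [0, 0, 0, 0, 0, 0.08]
    - [0, 0, 0, 0, 0, 0.08]
    - [0, 0, 0, 0, 0, 0.08]
    - [0, 0, 0, 0, 0, 0]

```text
clock: 13.9
tcp_pos: [654.1, -9.7, 146.9]
eef_rot: [-3.137, -0.002, -0.523]
force: [-1.4, 1.8, -0.0]
opening: 0.224
grasp_force: 69.8
```

```bash
python3 - <<'E'
from h import *
s=manip.get_state(); print(s['q'].round(2),s['moment'].round(2)); go(654.2,-11,146.5,-1.445)
E
```

```text
[ 0.21  0.86 -0.51  1.54  0.51  0.87 -2.57] [0.5  0.42 0.05]
tcp [654.1  -9.7 146.9] rot [-3.137e+00 -2.000e-03 -5.230e-01] F [-1.4  1.8 -0. ] t 13.9
shift in target axes [1.3 0.1 0.4] turn [-0.005 -0.     0.922]
```

Joint 7 is close to its limit (-2.57 of -2.66), so I'll ratchet: relieve the load, lift off the head, turn the key back by about 90°, and reseat it.

Call:
play_rows:
  rows:
    - [0, 0, 0, 0, 0, -0.1]
    - [0, 0, 0, 0, 0, -0.1]
    - [0, 0, -8, 0, 0, 0]
    - [0, 0, -12, 0, 0, 0]
    - [0, 0, -14, 0, 0, 0]
    - [0, 0, 0, 0, 0, 0]

```text
clock: 14.5
tcp_pos: [656.1, -10.9, 183.7]
eef_rot: [-3.137, -0.009, -0.326]
force: [1.2, 0.4, -2.6]
opening: 0.221
grasp_force: 69.4
```

Call:
play_rows:
  rows:
    - [0, 0, 0, 0, 0, -0.14]
    - [0, 0, 0, 0, 0, -0.14]
    - [0, 0, 0, 0, 0, -0.14]
    - [0, 0, 0, 0, 0, -0.14]
    - [0, 0, 0, 0, 0, -0.14]
    - [0, 0, 0, 0, 0, -0.14]
    - [0, 0, 0, 0, 0, -0.14]
    - [0, 0, 0, 0, 0, -0.14]
    - [0, 0, 0, 0, 0, -0.14]
    - [0, 0, 0, 0, 0, -0.14]
    - [0, 0, 0, 0, 0, -0.14]
    - [0, 0, 0, 0, 0, 0]

```text
clock: 15.7
tcp_pos: [654.1, -11.7, 180.3]
eef_rot: [3.138, -0.002, 1.215]
force: [0.5, 0.5, -2.9]
opening: 0.221
grasp_force: 69.3
```

```bash
python3 - <<'E'
from h import *
s=manip.get_state(); print(s['q'].round(2),s['moment'].round(2)); go(654.2,-11,165,1.27)
c=cam('side','side5'); cv2.imwrite('pics/side5b.png',cv2.resize(c['img'][130:250,160:330,::-1],None,fx=4.5,fy=4.5,interpolation=cv2.INTER_CUBIC))
E
```

```text
[ 0.41  0.94 -0.95  1.5   0.82  1.13 -1.07] [-0.03  0.03 -0.03]
tcp [654.1 -11.7 180.3] rot [ 3.138e+00 -2.000e-03  1.215e+00] F [ 0.5  0.5 -2.9] t 15.7
shift in target axes [ 0.7 -0.1 15.3] turn [ 0.003 -0.002 -0.055]
```

View pics/side5b.png

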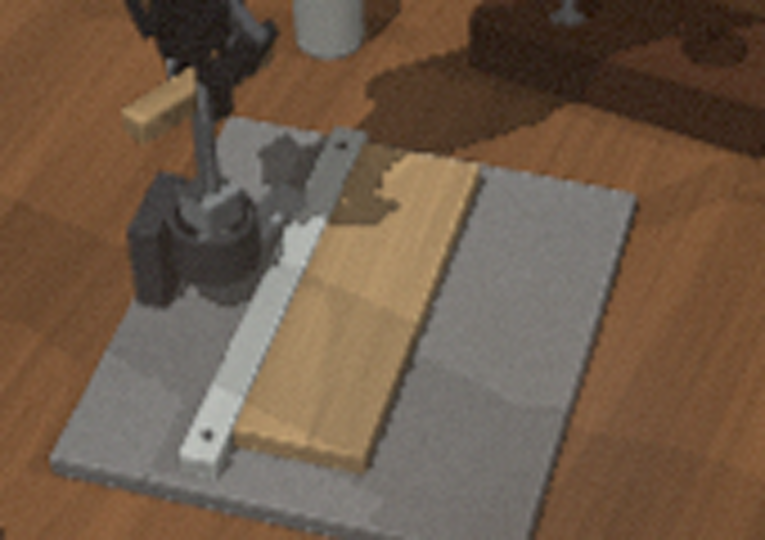

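The view shows the key in the bore and the board still flush. The clamp finger is visible at about (300,235), so it has moved a little. I'll fit its angle.

```bash
python3 - <<'E'
from h import *
K,T=load('side5')
for q in(0,.1,.2,.3,.4,.5):
    th=np.pi+ (1.4-q)  # finger angle in jig, ccw
    o=[]
    for r,w in((84,12),(84,-12)):
        p=jig2w(100+r*np.cos(th)-w*np.sin(th),r*np.sin(th)+w*np.cos(th)); o.append(((proj(K,T,[*p,48])-[160,130])*4.5).round(0).tolist())
    print(q,o)
E
```

```text
0 [[264.0, 173.0], [294.0, 183.0]]
0.1 [[275.0, 176.0], [303.0, 188.0]]
0.2 [[285.0, 179.0], [312.0, 194.0]]
0.3 [[295.0, 184.0], [319.0, 200.0]]
0.4 [[304.0, 189.0], [326.0, 207.0]]
0.5 [[313.0, 195.0], [332.0, 214.0]]
```

Call:
play_rows:
  rows:
    - [0, 0, 8, 0, 0, -0.055]
    - [0, 0, 7, 0, 0, 0]
    - [0, 0, 4, 0, 0, 0]
    - [0, 0, 4, 0, 0, 0]
    - [0, 0, 4, 0, 0, 0]
    - [0, 0, 3, 0, 0, 0]
    - [0, 0, 0, 0, 0, 0]

```text
clock: 16.45
tcp_pos: [654.0, -11.0, 150.1]
eef_rot: [3.139, -0.002, 1.27]
force: [-0.7, 0.1, -3.7]
opening: 0.222
grasp_force: 69.3
```

Call:
play_rows:
  rows:
    - [0, 0, 2, 0, 0, 0]
    - [0, 0, 2, 0, 0, 0]
    - [0, 0, 0, 0, 0, 0]
    - [0, 0, 0, 0, 0, 0]

```text
clock: 16.85
tcp_pos: [654.6, -10.7, 146.9]
eef_rot: [3.137, -0.003, 1.271]
force: [-0.1, -0.8, -1.0]
opening: 0.223
grasp_force: 69.7
```

Call:
play_rows:
  rows:
    - [0, 0, 0, 0, 0, 0.1]
    - [0, 0, 0, 0, 0, 0.1]
    - [0, 0, 0, 0, 0, 0.1]
    - [0, 0, 0, 0, 0, 0.1]
    - [0, 0, 0, 0, 0, 0.1]
    - [0, 0, 0, 0, 0, 0.1]
    - [0, 0, 0, 0, 0, 0.1]
    - [0, 0, 0, 0, 0, 0.1]
    - [0, 0, 0, 0, 0, 0.1]
    - [0, 0, 0, 0, 0, 0.1]
    - [0, 0, 0, 0, 0, 0]

```text
clock: 17.95
tcp_pos: [653.7, -10.0, 146.9]
eef_rot: [-3.141, -0.004, 0.272]
force: [-2.1, 1.3, 0.3]
opening: 0.225
grasp_force: 69.8
```

```bash
python3 - <<'E'
from h import *
s=manip.get_state(); print(s['q'].round(2),s['moment'].round(2)); go(654.2,-11,146.5,-0.1)
E
```

```text
[ 0.31  0.91 -0.72  1.54  0.69  0.96 -1.92] [0.27 0.55 0.09]
tcp [653.7 -10.  146.9] rot [-3.141 -0.004  0.272] F [-2.1  1.3  0.3] t 17.95
shift in target axes [0.6 1.  0.4] turn [-0.002 -0.004  0.372]
```

Call:
play_rows:
  rows:
    - [0, 0, 0, 0, 0, 0.1]
    - [0, 0, 0, 0, 0, 0.1]
    - [0, 0, 0, 0, 0, 0.1]
    - [0, 0, 0, 0, 0, 0.06]
    - [0, 0, 0, 0, 0, 0]

```text
clock: 18.45
tcp_pos: [653.9, -9.8, 146.9]
eef_rot: [-3.139, -0.004, -0.086]
force: [-1.8, 1.6, 1.6]
opening: 0.222
grasp_force: 69.9
```

```bash
python3 - <<'E'
from h import *
s=manip.get_state(); print(s['q'].round(2),s['moment'].round(2)); go(654.2,-11,146.5,-0.15)
E
```

```text
[ 0.27  0.89 -0.63  1.54  0.62  0.92 -2.22] [0.47 0.57 0.13]
tcp [653.9  -9.8 146.9] rot [-3.139 -0.004 -0.086] F [-1.8  1.6  1.6] t 18.45
shift in target axes [0.5 1.1 0.4] turn [-0.003 -0.004  0.064]
```

Call:
play_rows:
  rows:
    - [0, 0, 0, 0, 0, 0.05]
    - [0, 0, 0, 0, 0, 0.05]
    - [0, 0, 0, 0, 0, 0.05]
    - [0, 0, 0, 0, 0, 0]

```text
clock: 18.85
tcp_pos: [654.1, -9.9, 146.9]
eef_rot: [-3.138, -0.003, -0.236]
force: [-2.0, 1.0, 0.7]
opening: 0.223
grasp_force: 70.0
```

```bash
python3 - <<'E'
from h import *
s=manip.get_state(); print(s['q'].round(2),s['moment'].round(2)); go(654.2,-11,146.5,-0.15)
E
```

```text
[ 0.25  0.88 -0.59  1.54  0.58  0.9  -2.35] [0.59 0.67 0.31]
tcp [654.1  -9.9 146.9] rot [-3.138e+00 -3.000e-03 -2.360e-01] F [-2.   1.   0.7] t 18.85
shift in target axes [0.3 1.1 0.4] turn [-0.003 -0.004 -0.086]
```

Call:
play_rows:
  rows:
    - [0, 0, 0, 0, 0, 0.05]
    - [0, 0, 0, 0, 0, 0.05]
    - [0, 0, 0, 0, 0, 0]
    - [0, 0, 0, 0, 0, 0]

```text
clock: 19.25
tcp_pos: [654.2, -9.9, 146.9]
eef_rot: [-3.138, -0.003, -0.335]
force: [-2.2, 2.8, 2.9]
opening: 0.22
grasp_force: 70.2
```

```bash
python3 - <<'E'
from h import *
s=manip.get_state(); print(s['q'].round(2),s['moment'].round(2)); go(654.2,-11,146.5,-0.15)
c=cam('side','side6'); cv2.imwrite('pics/side6b.png',cv2.resize(c['img'][130:250,160:330,::-1],None,fx=4.5,fy=4.5,interpolation=cv2.INTER_CUBIC))
K,T=c['camera_matrix'],c['camera_from_world']
for q in(1.2,1.3,1.4):
    th=np.pi+ (1.4-q)
    print(q,[((proj(K,T,[*jig2w(100+r*np.cos(th)-w*np.sin(th),r*np.sin(th)+w*np.cos(th)),48])-[160,130])*4.5).round(0).tolist() for r,w in((84,12),(84,-12))])
E
```

```text
[ 0.24  0.88 -0.57  1.54  0.56  0.89 -2.43] [0.73 0.7  0.5 ]
tcp [654.2  -9.9 146.9] rot [-3.138e+00 -3.000e-03 -3.350e-01] F [-2.2  2.8  2.9] t 19.25
shift in target axes [0.1 1.1 0.4] turn [-0.004 -0.004 -0.185]
1.2 [[344.0, 249.0], [340.0, 275.0]]
1.3 [[344.0, 258.0], [336.0, 283.0]]
1.4 [[342.0, 267.0], [331.0, 292.0]]
```

View pics/side6b.png

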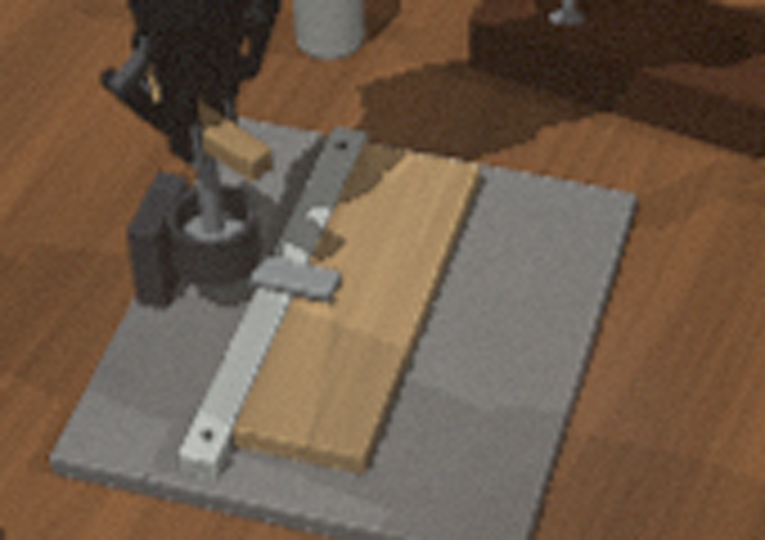

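The clamp finger tip at (341,268)/(333,295) matches q = 1.4, and the stop moment of 0.5 N m agrees. I'll relieve the load and lift off.

Call:
play_rows:
  rows:
    - [0, 0, 0, 0, 0, -0.12]
    - [0, 0, 0, 0, 0, -0.12]
    - [0, 0, 0, 0, 0, -0.08]
    - [0, 0, -5, 0, 0, 0]
    - [0, 0, -10, 0, 0, 0]
    - [0, 0, -15, 0, 0, 0]
    - [0, 0, -25, 0, 0, 0]
    - [0, 0, -30, 0, 0, 0]
    - [0, 0, -10, 0, 0, 0]
    - [0, 0, 0, 0, 0, 0]
    - [0, 0, 0, 0, 0, 0]

```text
clock: 20.4
tcp_pos: [653.3, -11.9, 240.8]
eef_rot: [-3.141, -0.003, -0.02]
force: [-0.4, 0.1, -4.0]
opening: 0.228
grasp_force: 69.4
```

```bash
python3 - <<'E'
from h import *
c=cam('wrist','w3'); K,T=c['camera_matrix'],c['camera_from_world']
cv2.imwrite('pics/w3b.png',cv2.resize(c['img'][120:384,100:430,::-1],(750,600),interpolation=cv2.INTER_CUBIC))
go(412.8,-350.1,235,-0.06)
E
```

```text
tcp [652.9 -11.9 240.1] rot [-3.141e+00 -2.000e-03 -2.000e-02] F [ 0.2  0.6 -4.7] t 20.45
shift in target axes [-219.4  352.     5.1] turn [-0.    -0.002  0.04 ]
```

View pics/w3b.png

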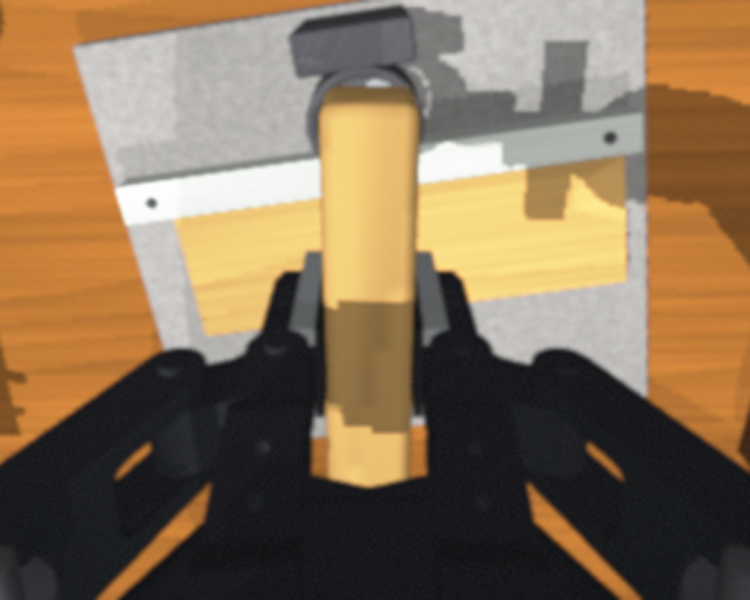

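The bar is still straight in the grip. I'll carry it back to the near hole.

Call:
play_rows:
  rows:
    - [-15, 15, 0, 0, 0, 0.04]
    - [-25, 30, 0, 0, 0, 0]
    - [-25, 33, 0, 0, 0, 0]
    - [-25, 35, 0, 0, 0, 0]
    - [-25, 35, 0, 0, 0, 0]
    - [-25, 36, 0, 0, 0, 0]
    - [-25, 36, 0, 0, 0, 0]
    - [-20, 36, 0, 0, 0, 0]
    - [-15, 36, 0, 0, 0, 0]
    - [-12, 33, 0, 0, 0, 0]
    - [-7, 20, 0, 0, 0, 0]
    - [0, 7, 0, 0, 0, 0]

```text
clock: 21.65
tcp_pos: [411.8, -353.1, 238.3]
eef_rot: [-3.14, 0.0, -0.065]
force: [-0.2, -0.0, -4.2]
opening: 0.226
grasp_force: 69.3
```

Call:
play_rows:
  rows:
    - [0, 0, 0, 0, 0, 0]
    - [0, 0, 0, 0, 0, 0]

```text
clock: 21.85
tcp_pos: [415.7, -348.3, 239.7]
eef_rot: [-3.138, -0.004, -0.057]
force: [-0.5, 0.7, -3.6]
opening: 0.224
grasp_force: 69.3
```

```bash
python3 - <<'E'
from h import *
go(412.8,-350.1,165,-0.06)
E
```

```text
tcp [ 415.7 -348.3  239.7] rot [-3.138 -0.004 -0.057] F [-0.5  0.7 -3.6] t 21.85
shift in target axes [-2.8  2.  74.7] turn [-0.004 -0.004  0.003]
```

Call:
play_rows:
  rows:
    - [-2, 2, 0, 0, 0, 0]
    - [0, 0, 20, 0, 0, 0]
    - [0, 0, 30, 0, 0, 0]
    - [0, 0, 25, 0, 0, 0]
    - [0, 0, 0, 0, 0, 0]
    - [0, 0, 0, 0, 0, 0]

```text
clock: 22.45
tcp_pos: [413.9, -351.0, 165.5]
eef_rot: [-3.139, -0.005, -0.058]
force: [0.3, 0.1, -2.0]
opening: 0.225
grasp_force: 69.3
```

```bash
python3 - <<'E'
from h import *
go(412.8,-350.1,106,-0.06)
E
```

```text
tcp [ 413.9 -351.   165.5] rot [-3.139 -0.005 -0.058] F [ 0.3  0.1 -2. ] t 22.45
shift in target axes [-1.1 -0.9 59.5] turn [-0.002 -0.005  0.002]
```

Call:
play_rows:
  rows:
    - [-1, -0.5, 0, 0, -0.005, 0]
    - [0, 0, 12, 0, 0, 0]
    - [0, 0, 8, 0, 0, 0]
    - [0, 0, 5, 0, 0, 0]
    - [0, 0, 5, 0, 0, 0]
    - [0, 0, 0, 0, 0, 0]

```text
clock: 23.05
tcp_pos: [411.7, -351.0, 134.2]
eef_rot: [-3.139, 0.002, -0.059]
force: [-1.0, -0.2, -3.4]
opening: 0.219
grasp_force: 69.3
```

The foot is at about 40 mm, inside the hole, with no contact. I'll go on down.

Call:
play_rows:
  rows:
    - [0.5, 0, 8, 0, 0, 0]
    - [0, 0, 8, 0, 0, 0]
    - [0, 0, 6, 0, 0, 0]
    - [0, 0, 4, 0, 0, 0]
    - [0, 0, 2, 0, 0, 0]
    - [0, 0, 0, 0, 0, 0]
    - [0, 0, 0, 0, 0, 0]

```text
clock: 23.75
tcp_pos: [412.8, -351.2, 107.2]
eef_rot: [-3.14, 0.0, -0.059]
force: [-0.1, 0.1, -2.7]
opening: 0.223
grasp_force: 69.5
```

Call:
play_rows:
  rows:
    - [0, 0, 1, 0, 0, 0]
    - [0, 0, 1, 0, 0, 0]
    - [0, 0, 0.5, 0, 0, 0]
    - [0, 0, 0, 0, 0, 0]
    - [0, 0, 0, 0, 0, 0]

```text
clock: 24.25
tcp_pos: [412.8, -351.3, 104.9]
eef_rot: [-3.14, 0.0, -0.059]
force: [-0.8, 0.1, 1.5]
opening: 0.22
grasp_force: 70.0
```

The key is on the hole floor. I'll release it gently and rise.

Call:
play_rows:
  rows:
    - [0, 0, 0, 0, 0, 0]
    - [0, 0, 0, 0, 0, 0]
    - [0, 0, 0, 0, 0, 0]
    - [0, 0, 0, 0, 0, 0]
  grip: 40
  grip_force: 20

```text
clock: 24.65
tcp_pos: [412.8, -351.2, 104.5]
eef_rot: [-3.14, 0.001, -0.059]
force: [-0.2, 1.2, -0.7]
opening: 0.472
grasp_force: 0.0
```

Call:
play_rows:
  rows:
    - [0, 0, 0, 0, 0, 0]
    - [0, 0, 0, 0, 0, 0]
    - [0, 0, 0, 0, 0, 0]
    - [0, 0, -10, 0, 0, 0]
    - [0, 0, -20, 0, 0, 0]
    - [0, 0, -30, 0, 0, 0]
    - [0, 0, -40, 0, 0, 0]
    - [-10, 0, -30, 0, 0, 0]
    - [0, 0, 0, 0, 0, 0]
    - [0, 0, 0, 0, 0, 0]
  grip: 85

```text
clock: 25.65
tcp_pos: [402.7, -351.1, 235.4]
eef_rot: [-3.141, -0.0, -0.06]
force: [-0.1, -0.1, -0.4]
opening: 0.997
grasp_force: 0.0
```

```bash
python3 - <<'E'
from h import *
a=cam('wrist','w4')['img'][:,:,::-1]; b=cam('side','s7')['img'][90:280,140:394,::-1]
cv2.imwrite('pics/fin.png',np.hstack([cv2.resize(a[:300],(400,300)),cv2.resize(b,(400,300),interpolation=cv2.INTER_CUBIC)]))
E
```

```text
(no output)
```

View pics/fin.png

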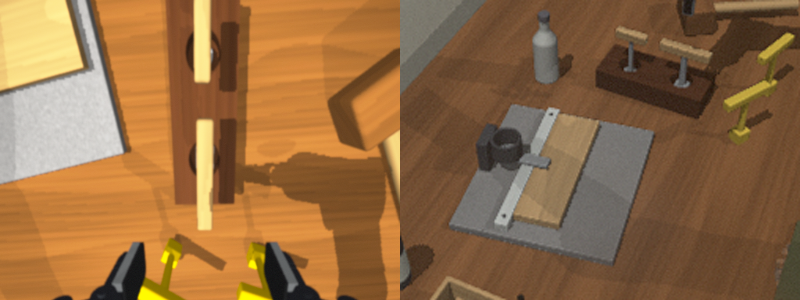

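The key stands upright in its hole at right (683,70), the clamp finger lies over the board at (535,160), and the board is flush. The gripper touches nothing.

```bash
python3 -c "
from bench import manip
print(manip.job_done())"
```

```text
the job is handed in; nothing more can be done
None
```

The job is handed in at about 26 s of robot time, verdict not shown: the board is flush with the fence, the screw was turned to its stop with the key alone (reseated once, because joint 7 was near its limit), and the key stands upright in its rack hole.

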